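# Turn the rind brush over in its drying cup

## Task

Three rind brushes stand in slanted steel drying cups, and one of them has been put away bristles-down. Pull that brush out of its cup, turn it end for end and put it back into the same cup with the handle right down inside and the bristles up in the air, then let go. Leave the other two brushes as they stand.

Things in the scene. Friction and masses are not known exactly. Their poses are not given: they have to be found in the camera images.
- brush: The brush put away bristles down, bare handle sticking out. 250 mm long, about 150 g, rigid. Round wooden handle 30 mm thick, 195 mm long; round head 38 mm thick, 55 mm long (wooden collar, grey bristles). Origin on its axis at mid-length, 125 mm from either end; it balances within 15 mm of there. z runs along it from handle to bristles. 40 mm of handle is free between cup and origin.
- cup_a: That brush's cup, one of three alike: fixed steel tube, 50 mm inside, 85 mm deep, wall 3, leaning 55 degrees from vertical, to the robot's left. Origin: centre of the inner floor, 67 mm above the table. z: out along the tube (mouth at 85 mm). x: square to it, slanting down. A 16 mm tongue at x = 25 mm runs on to z = 165 mm; an inserted handle lies on it, its axis at x = 10 mm.
- brush_round: A bystander: a brush like the first, standing the right way, handle down and bristles up, in another cup at least 120 mm away. Origin at mid-length, z towards the bristles.
- brush_flat: A bystander: brush with the same handle but a flat head 60 mm wide, 22 mm thick, 65 mm long with white bristles; 250 mm long, standing handle down and bristles up in the third cup. Origin at mid-length, z towards the bristles.
Not all that is in view belongs to the job. Leave any orange look-alike of the brush alone.

How it is judged:
By the outcome, as a careful person would: the job done as asked, in the order asked, and still so for the second after the job is handed in, with the robot touching nothing.
It also fails if it takes over 51 s, if anything falls off the work surface, if the arm or the gripper's body presses on something with over 40 N, if the wrist force passes 120 N, or if a joint passes its speed limit or range.

## Robot

A 7-joint arm with a two-finger parallel gripper is mounted at the origin on the work surface. World frame = base frame: x ahead of the robot, y to its left, z up, the work surface at z = 0. Lengths are in m, angles in rad, forces in N, time in s.
With the tool pointing down it reaches from about 0.425 to 0.8 m from the base axis. Payload 8.3 kg.
Tool frame: the origin (TCP) lies at the very end of the fingers, on their centre line; the grasp point (between the pads) lies 19 mm behind it (r.grip_point_offset is the distance from the TCP to the grasp point, in m); z points along the fingers, y is the direction in which the jaws open and shut (so a half turn about z gives the same grasp; the last joint's range is limited). The gripper opens to 85 mm and grips with 20 to 120 N. Pads are 22 mm wide; open, the fingers measure 114 mm over their backs; the gripper's body (76 mm by 85 mm) begins 54 mm behind the grasp point. The pads swing forward as they close: fully open they stand 13 mm farther back than shut.
Start: joints at [1.282, 0.383, 0.016, 1.37, -0.006, 1.388, -0.046], TCP at [0.14, -0.609, 0.231] pointing down, gripper open.
Joint ranges: [-2.95, 2.95], [-0.25, 2.06], [-1.52, 1.56], [0.18, 2.33], [-1.44, 4.58], [0.02, 2.06], [-3.01, 3.01]. Speed limits (rad/s): [2.39, 2.39, 3.01, 3.01, 3.14, 3.14, 3.14].

## Interface

Orientations are given as a unit quaternion [w, x, y, z].
In Python, from rig import r gives the robot as it stands.
- The arm moves only by the shell command python3 -m creep 'ROWS' [FORCE]. ROWS is JSON, a list that holds one entry, the list of rows, each a list of 5 numbers: the finger opening in m, from 0 to 0.0854, then the shift along the world's x, y, z in m, then the turn about the world's z in rad. In form: [[[jaw, tx, ty, tz, yaw], ...]]. A call has 1 to 8 rows; each row shifts and turns the pose as measured when the row begins; what a row does not reach is not made up. A row lasts 1/10 s, in which the tool goes at most 50 mm and 8.59 degrees, less where a joint would pass 70% of its speed; a pose out of reach is approached as far as the arm can. A call with a gripper value outside its range is refused whole. The fingers move at their own pace and stop on an object; FORCE is the grip in N (left out, the last holds). Time passes only in rows, so rows that do not move let the fingers close. It gives the time, the measured TCP pose, the force and the opening at its end, in the units of the state.
- r.read_state(): the state, without advancing time (a new reading comes with each control period).
- r.camera(name): name is "scene" or "top" or "wrist"; returns the picture (400x640x3 uint8, red, green, blue); there is no depth.
- r.camera_params(name): a dict with "fx", "fy", "cx", "cy" (pixels), "camera_from_world" (4x4, takes a point from world to camera coordinates). Camera axes: x right, y up, looking along -z (the intrinsics and any distortion apply to the point x, -y, -z); pixel columns grow to the right and rows downward; lengths in m; the calibration is good to about 2 mm. A picture is of the moment at which its call begins: read the wrist's pose just before it. camera_params takes no time and is no camera call; for the wrist camera it gives the pose at the moment of the call.
- r.hand_in(): hands the job in, once; it reports no verdict.
The state is a dict: "clock": time; "qpos": joint angles; "qd": joint speeds; "joint_efforts": joint torques, N m; "tcp_pos": TCP position; "tool_rot": TCP orientation; "contact_force": force on the tool from outside, world axes, zero at the start; "ft_torque": the same for the moment, N m; "width": finger opening in m.
Only numpy, scipy, OpenCV 4.12 (cv2) and the standard library are available. Lean on these libraries where they do the work, as an engineer would, in place of code of your own. Each camera call takes 0.05 s, during which the arm holds its last target.

## Working session

There is one attempt and no reset: what is moved stays moved. The work goes in short steps, Python scripts to look and compute and a shell command to move; the robot and the scene stay as the last step left them, time stands still between calls to the robot, and variables do not carry over. Pictures are saved under pics/ and viewed, and the job is handed in when it is done.

```bash
mkdir -p pics; ls
python3 - <<'E'
from rig import r
import cv2,numpy as np
np.set_printoptions(precision=3,suppress=True)
s=r.read_state(); print({k:np.round(v,3) for k,v in s.items()})
for n in ("scene","top","wrist"):
    p=r.camera_params(n); print(n,p)
    cv2.imwrite(f"pics/{n}0.png",r.camera(n)[:,:,::-1])
E
```

```text
pics
{'clock': np.float64(0.0), 'qpos': array([ 1.282,  0.384,  0.016,  1.371, -0.006,  1.388, -0.046]), 'qd': array([-0.002,  0.001, -0.001,  0.001, -0.001, -0.001,  0.   ]), 'joint_efforts': array([ -0.001, -62.76 ,   0.844, -37.182,   0.016,   0.014,   0.   ]), 'tcp_pos': array([ 0.14 , -0.609,  0.23 ]), 'tool_rot': array([-0.001,  0.994,  0.113, -0.   ]), 'contact_force': array([ 0.37 , -0.484, -0.136]), 'ft_torque': array([ 0.053, -0.002,  0.018]), 'width': np.float64(0.085)}
scene {'fx': 438.83364147468484, 'fy': 438.83364147468484, 'cx': 313.3050636849258, 'cy': 197.53134162640782, 'camera_from_world': array([[ 0.452,  0.892,  0.02 , -0.18 ],
       [-0.627,  0.301,  0.719,  0.24 ],
       [ 0.635, -0.337,  0.695, -1.734],
       [ 0.   ,  0.   ,  0.   ,  1.   ]])}
top {'fx': 446.30269452514216, 'fy': 446.30269452514216, 'cx': 315.9325977115897, 'cy': 191.68198249307184, 'camera_from_world': array([[-0.012, -1.   , -0.001, -0.056],
       [ 0.993, -0.012,  0.113, -0.489],
       [-0.113,  0.001,  0.994, -1.549],
       [ 0.   ,  0.   ,  0.   ,  1.   ]])}
wrist {'fx': 319.8035023117718, 'fy': 319.8035023117718, 'cx': 316.81941305642437, 'cy': 198.96198399571716, 'camera_from_world': array([[ 0.223, -0.975, -0.002, -0.626],
       [ 0.927,  0.213, -0.308,  0.041],
       [ 0.301,  0.067,  0.951, -0.38 ],
       [ 0.   ,  0.   ,  0.   ,  1.   ]])}
```

View pics/scene0.png

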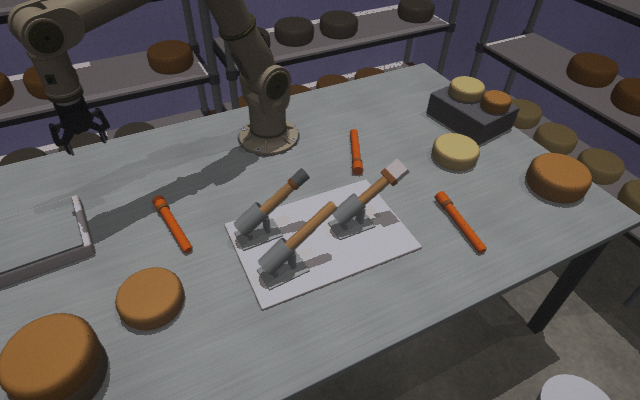

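View pics/top0.png

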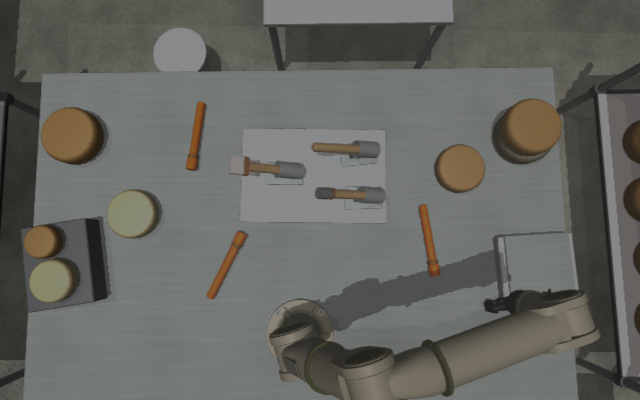

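View pics/wrist0.png

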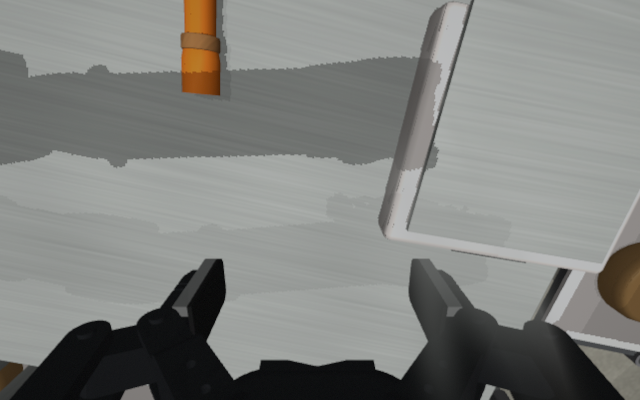

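Candidates for the brush (top view): the wooden one at (345,148) has a bare handle end up. The one at (350,193) has a dark round bristle head up, and the one at (265,168) has a white flat head up. The orange sticks at (196,135), (226,265) and (429,240) are look-alikes. The one at (345,148) fits, so I'll enlarge it to confirm and measure its axis in the two views.

```bash
cat > h.py <<'E'
import numpy as np,cv2
from rig import r
np.set_printoptions(precision=4,suppress=True)
def ray(n,u,v,p=None):
    p=p or r.camera_params(n); T=p["camera_from_world"]
    d=np.array([(u-p["cx"])/p["fx"],-(v-p["cy"])/p["fy"],-1.]); R=T[:3,:3]
    o=-R.T@T[:3,3]; d=R.T@d; return o,d/np.linalg.norm(d)
def proj(n,X,p=None):
    p=p or r.camera_params(n); c=p["camera_from_world"]@np.append(X,1)
    return np.array([p["cx"]+p["fx"]*c[0]/-c[2],p["cy"]-p["fy"]*c[1]/-c[2]])
def tri(rays):
    A=0;b=0
    for o,d in rays:
        M=np.eye(3)-np.outer(d,d);A=A+M;b=b+M@o
    X=np.linalg.solve(A,b); return X,[np.linalg.norm((np.eye(3)-np.outer(d,d))@(X-o)) for o,d in rays]
def plane(n,u,v,z):
    o,d=ray(n,u,v); return o+d*(z-o[2])/d[2]
def st():
    s=r.read_state(); print("t",round(float(s["clock"]),2),"tcp",s["tcp_pos"],"rot",s["tool_rot"],"F",s["contact_force"],"w",round(float(s["width"]),4),"q",s["qpos"])
E
python3 - <<'E'
from h import *
a=cv2.imread("pics/top0.png")[120:215,220:400]; b=cv2.imread("pics/scene0.png")[150:300,220:420]
a=cv2.resize(a,None,fx=4,fy=4,interpolation=cv2.INTER_CUBIC);b=cv2.resize(b,None,fx=3.6,fy=3.6,interpolation=cv2.INTER_CUBIC)
cv2.imwrite("pics/topc.png",a);cv2.imwrite("pics/scc.png",b)
for n,(x0,x1,y0,y1) in dict(top=(305,365,138,160),scene=(278,340,198,255)).items():
    im=cv2.imread(f"pics/{n}0.png"); h=cv2.cvtColor(im,cv2.COLOR_BGR2HSV)
    m=((h[...,0]>5)&(h[...,0]<22)&(h[...,1]>80)).astype(np.uint8)
    k=np.zeros_like(m);k[y0:y1,x0:x1]=m[y0:y1,x0:x1]
    ys,xs=np.nonzero(k); P=np.c_[xs,ys].astype(np.float32)
    print(n,len(xs),cv2.minAreaRect(P),cv2.boxPoints(cv2.minAreaRect(P)))
E
```

```text
top 363 ((335.4792785644531, 147.89364624023438), (47.19783401489258, 7.9363837242126465), 3.012787342071533) [[311.7044 150.616 ]
 [312.1215 142.6906]
 [359.2542 145.1713]
 [358.837  153.0967]]
scene 653 ((305.1275939941406, 224.96897888183594), (58.54706954956055, 50.24251937866211), 4.763641834259033) [[273.869  247.5724]
 [278.0414 197.5035]
 [336.3862 202.3655]
 [332.2138 252.4345]]
```

View pics/topc.png

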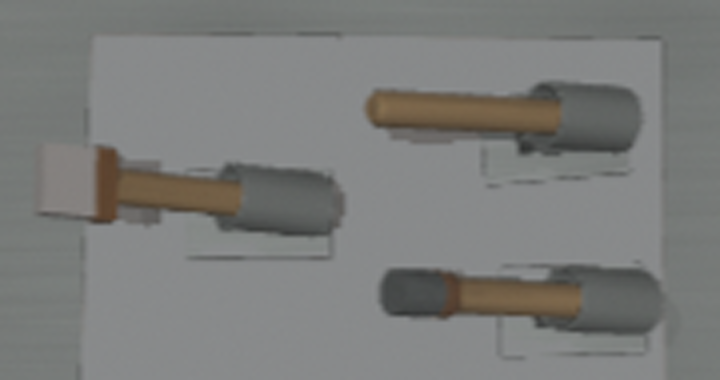

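View pics/scc.png

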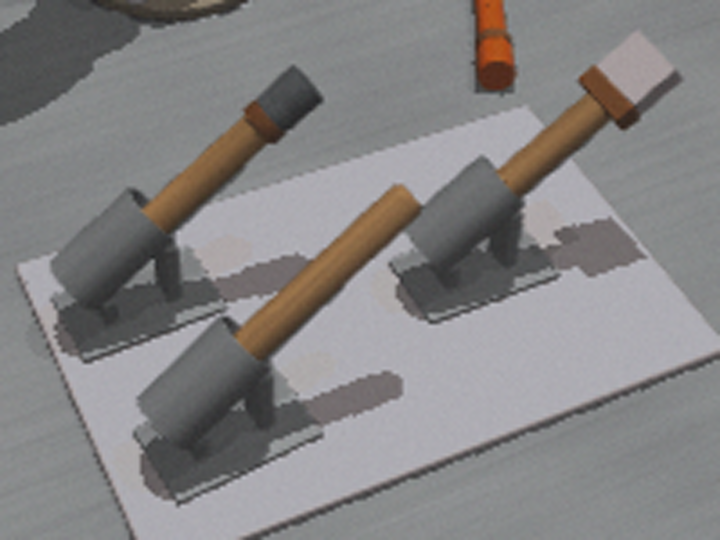

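Run:
```python
from h import *
L={}
for n,(x0,x1,y0,y1),seed in (("top",(305,365,138,160),(330,147)),("scene",(278,340,198,255),(312,224))):
    im=cv2.imread(f"pics/{n}0.png"); h=cv2.cvtColor(im,cv2.COLOR_BGR2HSV)
    m=((h[...,0]>5)&(h[...,0]<22)&(h[...,1]>80)).astype(np.uint8)
    k=np.zeros_like(m);k[y0:y1,x0:x1]=m[y0:y1,x0:x1]
    c,lab=cv2.connectedComponents(k); k=lab==lab[seed[1],seed[0]]
    ys,xs=np.nonzero(k); P=np.c_[xs,ys].astype(np.float32)
    vx,vy,x,y=cv2.fitLine(P,cv2.DIST_L2,0,.01,.01).ravel()
    t=(P-[x,y])@[vx,vy]; L[n]=(np.array([x,y]),np.array([vx,vy]))
    print(n,len(P),L[n],"ends",[x,y]+np.outer([t.min(),t.max()],[vx,vy]))
# planes
N=[]
for n in L:
    c,v=L[n]; o,d1=ray(n,*(c-15*v)); _,d2=ray(n,*(c+15*v)); N.append((np.cross(d1,d2)/np.linalg.norm(np.cross(d1,d2)),o))
d=np.cross(N[0][0],N[1][0]); d/=np.linalg.norm(d); d*=np.sign(d[2])
p=np.linalg.lstsq(np.array([N[0][0],N[1][0],d]),np.array([N[0][0]@N[0][1],N[1][0]@N[1][1],0]),rcond=None)[0]
print("axis dir",d,"tilt deg",np.degrees(np.arccos(d[2])),"yaw",np.degrees(np.arctan2(d[1],d[0])))
for z in (.1,.134,.15,.205): print(z,p+d*(z-p[2])/d[2])
print(tri([ray("top",313,147),ray("scene",332.8,204.7)]))
for z in (.19,.2,.21):
    X=p+d*(z-p[2])/d[2]; print(z,proj("top",X),proj("scene",X))
```

```text
top 363 (array([335.595 , 147.8154], dtype=float32), array([0.9989, 0.0479], dtype=float32)) ends [[311.9194 146.6804]
 [359.0508 148.9399]]
scene 631 (array([310.4992, 225.1807], dtype=float32), array([ 0.731 , -0.6823], dtype=float32)) ends [[287.9836 246.1965]
 [333.5879 203.6299]]
axis dir [-0.0662  0.8382  0.5414] tilt deg 57.22165467053273 yaw 94.51306928522514
0.1 [ 0.6251 -0.2065  0.1   ]
0.134 [ 0.6209 -0.1539  0.134 ]
0.15 [ 0.619  -0.1291  0.15  ]
0.205 [ 0.6123 -0.044   0.205 ]
(array([ 0.6127, -0.0543,  0.1967]), [np.float64(0.0003255064299532115), np.float64(0.0003255064299532457)])
0.19 [316.9468 146.9214] [328.626  208.2613]
0.2 [312.091  146.6886] [333.6084 203.6108]
0.21 [307.1657 146.4525] [338.5988 198.9527]
```

Target confirmed: the bare handle tip is at top (312,147) and scene (333,204), with no head showing. The mid-length origin is at about (0.621,-0.157,0.130), with the axis yawed 94.5°. I'll move above it now.

```bash
python3 -m creep '[[[0.085,0.03,0.03,0.015,0.14],[0.085,0.03,0.03,0.015,0.14],[0.085,0.033,0.03,0.01,0.14],[0.085,0.033,0.03,0.01,0.14],[0.085,0.033,0.03,0,0.14],[0.085,0.033,0.03,0,0.14],[0.085,0.033,0.03,0,0.14],[0.085,0.033,0.03,0,0.14]]]' 20; python3 -c "
from h import *;st()"
```

```text
clock: 0.95
tcp_pos: [0.3962, -0.3623, 0.2788]
tool_rot: [-0.001, 0.774, 0.633, -0.005]
contact_force: [0.8, -1.3, -0.9]
width: 0.085
t 0.95 tcp [ 0.3962 -0.3623  0.2788] rot [-0.0008  0.7739  0.6332 -0.0046] F [ 0.7949 -1.3493 -0.8664] w 0.085 q [ 0.9574  0.1947 -0.3316  1.5168  0.0721  1.4447  0.4231]
```

```bash
python3 -m creep '[[[0.085,0.033,0.03,0,0.1],[0.085,0.033,0.03,0,0.1],[0.085,0.033,0.03,0,0.06],[0.085,0.033,0.03,0,0],[0.085,0.033,0.03,0,0],[0.085,0.03,0.03,0,0],[0.085,0.02,0.02,0,0],[0.085,0,0,0,0]]]'
python3 - <<'E'
from h import *
st();p=r.camera_params("wrist");cv2.imwrite("pics/w1.png",r.camera("wrist")[:,:,::-1])
d=np.array([-.066,.838,.541]);X=np.array([.6208,-.157,.13])
for s in (-40,0,60,125): print(s,proj("wrist",X+d*s/1000,p))
E
```

```text
clock: 1.75
tcp_pos: [0.6204, -0.1452, 0.2762]
tool_rot: [-0.003, 0.676, 0.737, -0.004]
contact_force: [0.6, 0.8, 0.1]
width: 0.0852
t 1.75 tcp [ 0.6204 -0.1452  0.2762] rot [-0.0026  0.6763  0.7367 -0.0039] F [0.5773 0.8245 0.1019] w 0.0852 q [ 0.5109  0.4501 -0.5033  1.2229  0.2143  1.5285  0.125 ]
-40 [318.5123 218.9364]
0 [318.7079 194.2601]
60 [319.0901 146.0371]
125 [319.6994  69.1752]
```

View pics/w1.png

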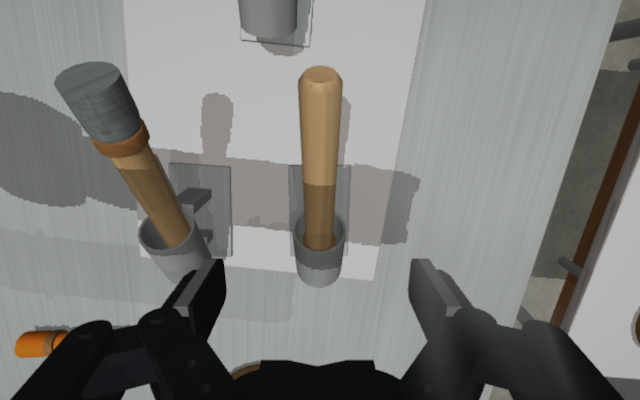

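The wrist view shows the handle straight up the picture, from tip (320,75) to the cup mouth at (319,240). That agrees with my projection to within 1-2 px. I'll go down and grip.

```bash
python3 -m creep '[[[0.085,0,-0.006,-0.04,0],[0.085,0,-0.005,-0.04,0],[0.085,0,0,-0.04,0],[0.085,0,0,-0.03,0],[0.085,0,0,-0.013,0],[0.02,0,0,0,0],[0.02,0,0,0,0],[0.02,0,0,0,0]]]' 60; python3 -c "
from h import *;st()"
```

```text
clock: 2.6
tcp_pos: [0.6158, -0.1692, 0.1123]
tool_rot: [0.001, 0.681, 0.732, -0.006]
contact_force: [3.2, -0.1, 0.8]
width: 0.0436
t 2.6 tcp [ 0.6158 -0.1692  0.1123] rot [ 0.0015  0.6811  0.7322 -0.0056] F [ 3.1975 -0.0778  0.7989] w 0.0436 q [ 0.5448  0.5379 -0.4728  1.4673  0.2645  1.2024  0.105 ]
```

```bash
python3 -m creep '[[[0.05,0.003,0.007,0,0],[0.05,0.002,0.006,0,0],[0.05,0,0.002,0,0],[0.02,0,0,0,0],[0.02,0,0,0,0],[0.02,0,0,0,0],[0.02,0,0,0,0]]]' 60
python3 - <<'E'
from h import *
st();cv2.imwrite("pics/w2.png",r.camera("wrist")[:,:,::-1])
E
```

```text
clock: 3.3
tcp_pos: [0.6241, -0.1521, 0.1177]
tool_rot: [0.005, 0.681, 0.733, -0.004]
contact_force: [-0.2, 0.4, -0.0]
width: 0.0285
t 3.3 tcp [ 0.6241 -0.1521  0.1177] rot [ 0.0049  0.6806  0.7327 -0.0037] F [-0.1695  0.367  -0.0261] w 0.0285 q [ 0.5184  0.5361 -0.4779  1.4582  0.2668  1.2065  0.077 ]
```

View pics/w2.png

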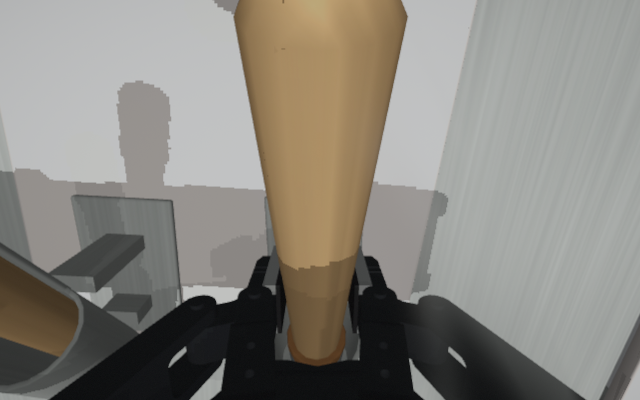

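Gripped (width 28.5 mm). Now I'll pull out along the axis, then lift.

```bash
python3 -m creep '[[[0.02,-0.001,0.013,0.008,0],[0.02,-0.001,0.017,0.011,0],[0.02,-0.001,0.021,0.0135,0],[0.02,-0.002,0.021,0.0135,0],[0.02,-0.002,0.021,0.0135,0],[0.02,-0.001,0.015,0.02,0],[0.02,0,0,0.04,0],[0.02,0,0,0.04,0]]]' 60
python3 - <<'E'
from h import *
st();cv2.imwrite("pics/s3.png",r.camera("scene")[:,:,::-1][130:300,200:450].repeat(3,0).repeat(3,1))
E
```

```text
clock: 4.15
tcp_pos: [0.6097, -0.0321, 0.2817]
tool_rot: [0.002, 0.679, 0.734, -0.007]
contact_force: [1.4, 0.2, -1.2]
width: 0.0283
t 4.15 tcp [ 0.6097 -0.0321  0.2817] rot [ 0.0019  0.679   0.7341 -0.0071] F [ 1.3995  0.203  -1.2097] w 0.0283 q [ 0.3758  0.3908 -0.5419  1.2964  0.2101  1.5158 -0.0676]
```

View pics/s3.png

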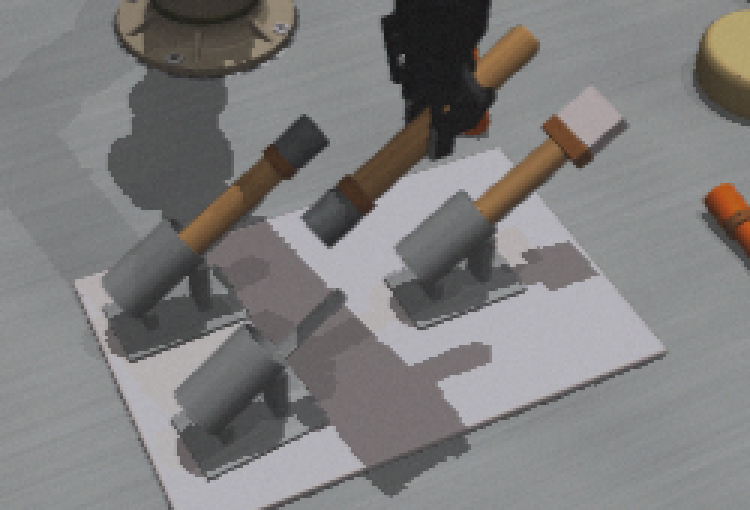

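The brush is out of the cup and unpivoted in the grip. Now I'll check the cup pose against the current images.

```bash
cat >> h.py <<'E'
psi=np.radians(94.5); s5,c5=np.sin(np.radians(55)),np.cos(np.radians(55))
O=np.array([.629,-.263,.067]); cz=np.array([np.cos(psi)*s5,np.sin(psi)*s5,c5]); cx=np.array([np.cos(psi)*c5,np.sin(psi)*c5,-s5]); cy=np.cross(cz,cx)
def cup(x,y,z): return O+(x*cx+y*cy+z*cz)/1000
E
python3 - <<'E'
from h import *
P=[cup(0,0,0),cup(-28,0,85),cup(28,0,85),cup(0,28,85),cup(0,-28,85),cup(-28,0,0),cup(25,0,165)]
for n,(x0,y0,x1,y1) in dict(top=(300,115,420,180),scene=(240,210,360,300)).items():
    im=r.camera(n)[:,:,::-1]; f=6; c=cv2.resize(im[y0:y1,x0:x1],None,fx=f,fy=f,interpolation=cv2.INTER_CUBIC)
    for i,X in enumerate(P):
        u=(proj(n,X)-[x0,y0]+.5)*f; cv2.circle(c,tuple(int(a) for a in u),3,(0,0,255),-1); cv2.putText(c,str(i),tuple(int(a)+4 for a in u),0,.5,(255,0,0),1)
    cv2.imwrite(f"pics/{n}4.png",c)
print(P[1],P[6])
E
```

```text
[ 0.6248 -0.2096  0.1387] [ 0.6173 -0.114   0.1412]
```

View pics/top4.png

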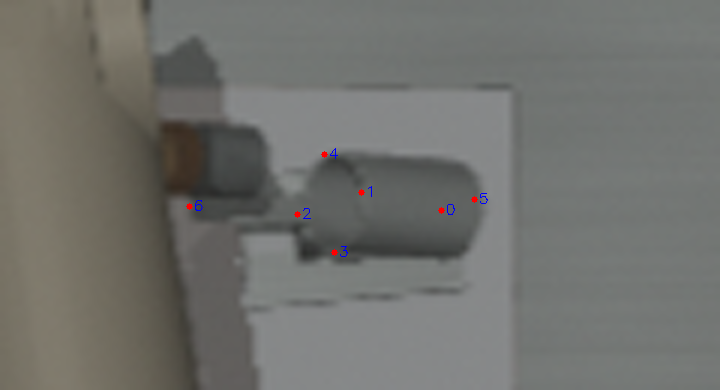

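View pics/scene4.png

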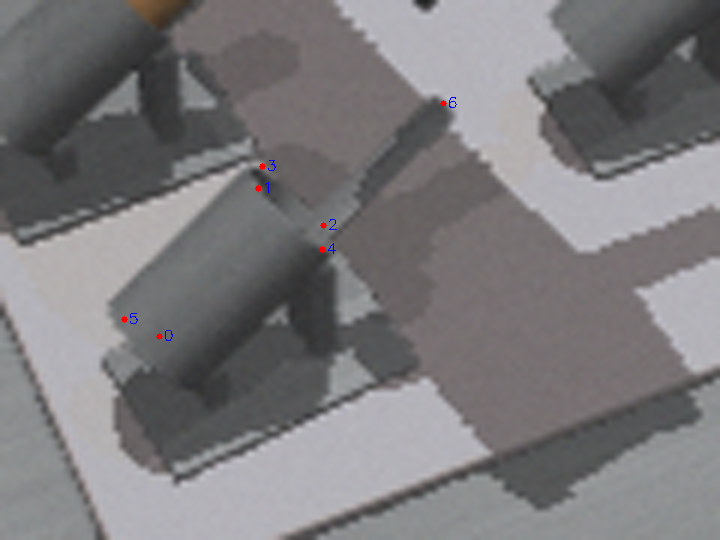

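The projected cup points match both views to within about 1 px. Tool-down moves can't change the brush's slope, so I'll half-turn it with yaw. Then I'll tip the handle down in the grip by pressing the head on the fixed cup's own top rim. First I'll lift, move back and turn.

```bash
python3 -m creep '[[[0.02,0,-0.01,0.04,0],[0.02,0.003,-0.03,0.02,-0.05],[0.02,0.003,-0.035,0,-0.12],[0.02,0.003,-0.035,0,-0.14],[0.02,0.003,-0.035,0,-0.14],[0.02,0.003,-0.035,0,-0.14],[0.02,0.003,-0.035,0,-0.14],[0.02,0.003,-0.03,0,-0.14]]]' 60; python3 -m creep '[[[0.02,0.003,-0.02,0,-0.14],[0.02,0,-0.01,0,-0.14],[0.02,0,0,0,-0.14],[0.02,0,0,0,-0.14],[0.02,0,0,0,-0.14],[0.02,0,0,0,-0.14]]]' 60; python3 -c "
from h import *;st()"
```

```text
clock: 5.1
tcp_pos: [0.6284, -0.2663, 0.3394]
tool_rot: [-0.005, 0.927, 0.376, -0.007]
contact_force: [0.3, 0.3, -1.8]
width: 0.0282
clock: 5.7
tcp_pos: [0.6295, -0.2973, 0.3284]
tool_rot: [-0.014, 0.998, -0.055, -0.01]
contact_force: [-0.5, -0.0, -0.7]
width: 0.0285
t 5.7 tcp [ 0.6295 -0.2973  0.3284] rot [-0.014   0.9984 -0.0547 -0.0104] F [-0.5152 -0.0347 -0.653 ] w 0.0285 q [ 0.4839  0.5815 -0.1574  0.8725  0.0663  1.7211 -1.3203]
```

```bash
python3 -m creep '[[[0.02,0,0,0,-0.14],[0.02,0,0,0,-0.14],[0.02,0,0,0,-0.14],[0.02,0,0,0,-0.14],[0.02,0,0,0,-0.14],[0.02,0,0,0,-0.14],[0.02,0,0,0,-0.14],[0.02,0,0,0,-0.14]]]' 60; python3 -c "
from h import *;st()"
```

```text
clock: 6.5
tcp_pos: [0.6291, -0.2857, 0.3163]
tool_rot: [-0.024, 0.804, -0.594, -0.01]
contact_force: [-0.1, -0.0, -0.3]
width: 0.0285
t 6.5 tcp [ 0.6291 -0.2857  0.3163] rot [-0.0236  0.8044 -0.5936 -0.0103] F [-0.053  -0.0339 -0.2977] w 0.0285 q [ 0.3929  0.5389  0.0249  0.9622 -0.0636  1.6502 -2.4326]
```

```bash
python3 -m creep '[[[0.02,0.001,-0.007,0,-0.11],[0.02,0.001,-0.007,-0.01,-0.11],[0.02,0.001,-0.006,-0.02,0],[0.02,0,0,-0.02,0],[0.02,0,0,0,0]]]' 60
python3 - <<'E'
from h import *
st()
im=r.camera("scene")[:,:,::-1][130:300,200:420];cv2.imwrite("pics/s5.png",cv2.resize(im,None,fx=3.5,fy=3.5,interpolation=cv2.INTER_CUBIC))
im=r.camera("top")[:,:,::-1][100:230,280:450];cv2.imwrite("pics/t5.png",cv2.resize(im,None,fx=4,fy=4,interpolation=cv2.INTER_CUBIC))
E
```

```text
clock: 7.0
tcp_pos: [0.6316, -0.2985, 0.259]
tool_rot: [-0.025, 0.73, -0.682, -0.013]
contact_force: [-1.1, 0.1, -2.6]
width: 0.0283
t 7.0 tcp [ 0.6316 -0.2985  0.259 ] rot [-0.0252  0.7304 -0.6825 -0.0133] F [-1.09    0.1071 -2.5629] w 0.0283 q [ 0.3897  0.5569  0.0612  1.0608 -0.0885  1.5349 -2.6283]
```

View pics/s5.png

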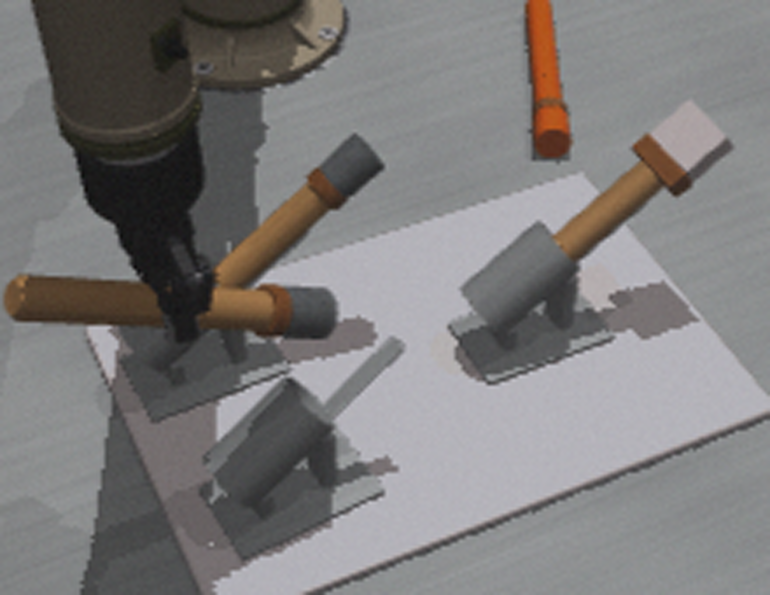

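View pics/t5.png

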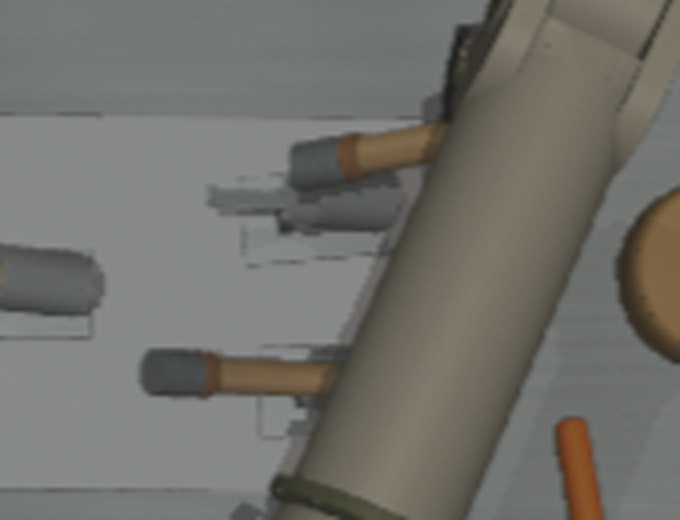

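The half-turn is done, with the head now over the cup rim side. I'll set the grip to 20 N and lower the head onto the rim.

```bash
python3 -m creep '[[[0.02,0,-0.004,-0.02,0],[0.02,0,-0.004,-0.015,0],[0.02,0,-0.002,-0.01,0],[0.02,0,0,-0.01,0],[0.02,0,0,-0.01,0],[0.02,0,0,0,0]]]' 20
python3 - <<'E'
from h import *
st()
im=r.camera("scene")[:,:,::-1][130:300,200:420];cv2.imwrite("pics/s6.png",cv2.resize(im,None,fx=3.5,fy=3.5,interpolation=cv2.INTER_CUBIC))
E
```

```text
clock: 7.7
tcp_pos: [0.6347, -0.3085, 0.1998]
tool_rot: [-0.028, 0.731, -0.682, -0.008]
contact_force: [0.2, -0.3, -1.7]
width: 0.0284
t 7.7 tcp [ 0.6347 -0.3085  0.1998] rot [-0.0276  0.7312 -0.6816 -0.0079] F [ 0.1972 -0.2532 -1.6643] w 0.0284 q [ 0.402   0.5797  0.0577  1.1549 -0.0902  1.4073 -2.6065]
```

View pics/s6.png

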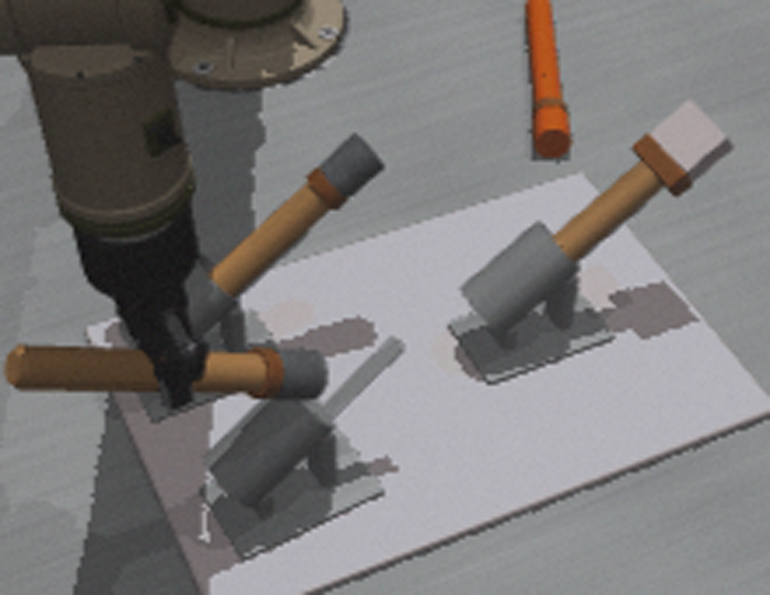

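```bash
python3 -m creep '[[[0.02,-0.003,0,-0.008,0],[0.02,0,0,-0.01,0],[0.02,0,0,-0.01,0],[0.02,0,0,-0.01,0],[0.02,0,0,-0.01,0],[0.02,0,0,0,0]]]' 20
python3 - <<'E'
from h import *
st()
im=r.camera("scene")[:,:,::-1][130:300,200:420];cv2.imwrite("pics/s7.png",cv2.resize(im,None,fx=3.5,fy=3.5,interpolation=cv2.INTER_CUBIC))
E
```

```text
clock: 8.35
tcp_pos: [0.6343, -0.3096, 0.1542]
tool_rot: [-0.03, 0.731, -0.682, -0.003]
contact_force: [0.6, 1.2, 2.7]
width: 0.0281
t 8.35 tcp [ 0.6343 -0.3096  0.1542] rot [-0.0298  0.731  -0.6817 -0.0028] F [0.5887 1.1878 2.7173] w 0.0281 q [ 0.4054  0.5931  0.0537  1.235  -0.0919  1.3029 -2.5983]
```

View pics/s7.png

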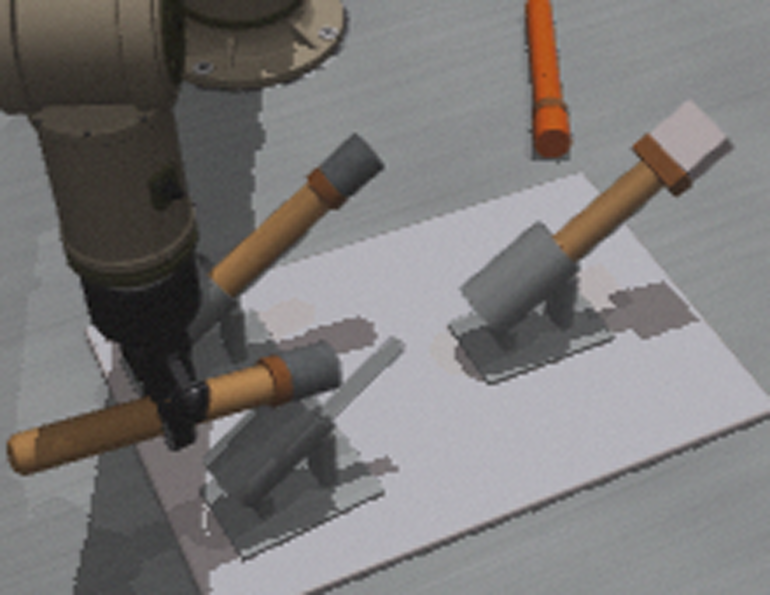

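The brush pivots on the rim as planned, at about 4 N. I'll carry on down.

```bash
python3 -m creep '[[[0.02,-0.001,0,-0.01,0],[0.02,0,0,-0.011,0],[0.02,0,0,-0.011,0],[0.02,0,0,-0.011,0],[0.02,0,0,-0.011,0],[0.02,0,0,-0.01,0],[0.02,0,0,-0.006,0],[0.02,0,0,0,0]]]' 20
python3 - <<'E'
from h import *
st()
im=r.camera("scene")[:,:,::-1][130:300,200:420];cv2.imwrite("pics/s8.png",cv2.resize(im,None,fx=3.5,fy=3.5,interpolation=cv2.INTER_CUBIC))
E
```

```text
clock: 9.2
tcp_pos: [0.6349, -0.3085, 0.081]
tool_rot: [-0.031, 0.731, -0.681, -0.002]
contact_force: [1.7, -2.0, 5.4]
width: 0.0284
t 9.2 tcp [ 0.6349 -0.3085  0.081 ] rot [-0.0309  0.7315 -0.6811 -0.0016] F [ 1.7341 -2.04    5.3622] w 0.0284 q [ 0.4081  0.6446  0.0464  1.3198 -0.0957  1.1638 -2.588 ]
```

View pics/s8.png

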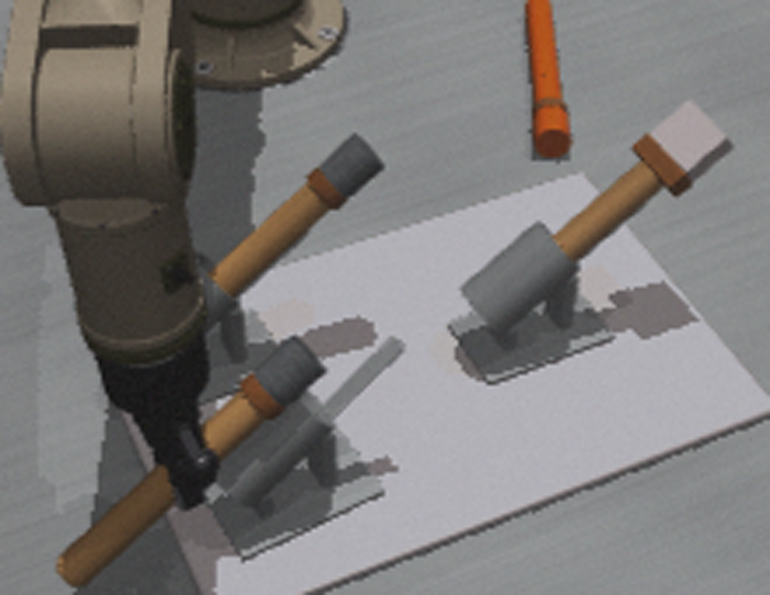

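The brush now lies parallel to the cup axis, with the handle down. I'll regrip firmly, lift, and move over in front of the mouth.

```bash
python3 -m creep '[[[0.02,0,0,0,0],[0.02,0,0,0.03,0],[0.02,0,0,0.04,0],[0.02,0,0,0.04,0],[0.02,0,0.005,0.04,0],[0.02,-0.002,0.03,0.01,0],[0.02,-0.002,0.03,0,0.02],[0.02,-0.002,0.03,0,0.02]]]' 60;python3 -c "
from h import *;st()"; python3 -m creep '[[[0.02,-0.002,0.03,0,0.02],[0.02,-0.002,0.03,0,0.02],[0.02,-0.002,0.03,0,0],[0.02,-0.002,0.02,0,0],[0.02,0,0,0,0]]]' 60
python3 - <<'E'
from h import *
st()
cv2.imwrite("pics/s9full.png",r.camera("scene")[:,:,::-1]);im=cv2.imread("pics/s9full.png")[110:300,200:420];cv2.imwrite("pics/s9.png",cv2.resize(im,None,fx=3,fy=3,interpolation=cv2.INTER_CUBIC))
cv2.imwrite("pics/t9full.png",r.camera("top")[:,:,::-1]);im=cv2.imread("pics/t9full.png")[100:230,280:450];cv2.imwrite("pics/t9.png",cv2.resize(im,None,fx=4,fy=4,interpolation=cv2.INTER_CUBIC))
E
```

```text
clock: 10.05
tcp_pos: [0.6203, -0.2184, 0.242]
tool_rot: [-0.025, 0.742, -0.67, -0.006]
contact_force: [0.0, 1.0, -2.3]
width: 0.0284
t 10.05 tcp [ 0.6203 -0.2184  0.242 ] rot [-0.0247  0.7419 -0.6701 -0.0064] F [ 0.0383  0.9972 -2.3418] w 0.0284 q [ 0.2964  0.4476  0.0317  1.2578 -0.0649  1.4288 -2.7061]
clock: 10.55
tcp_pos: [0.6087, -0.0989, 0.2405]
tool_rot: [-0.023, 0.758, -0.651, -0.01]
contact_force: [-0.6, 0.7, -2.0]
width: 0.0283
t 10.55 tcp [ 0.6087 -0.0989  0.2405] rot [-0.0227  0.7584 -0.6514 -0.0095] F [-0.5882  0.7179 -1.9568] w 0.0283 q [ 0.1558  0.3572 -0.0244  1.3861 -0.0407  1.3897 -2.85  ]
```

View pics/s9.png

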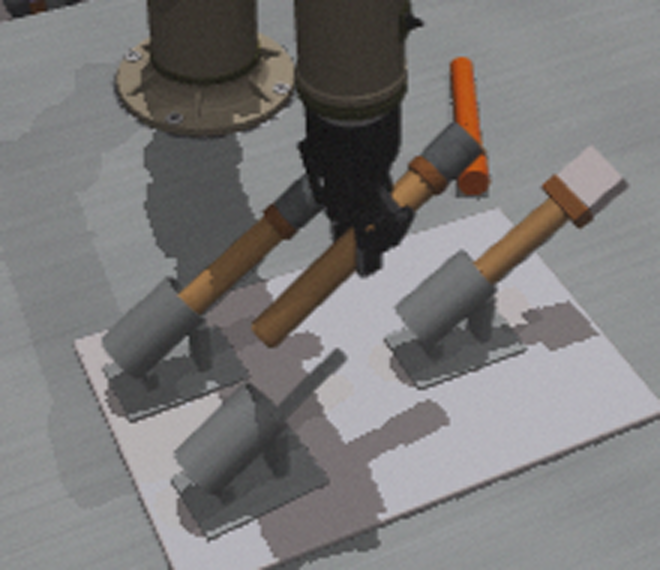

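View pics/t9.png

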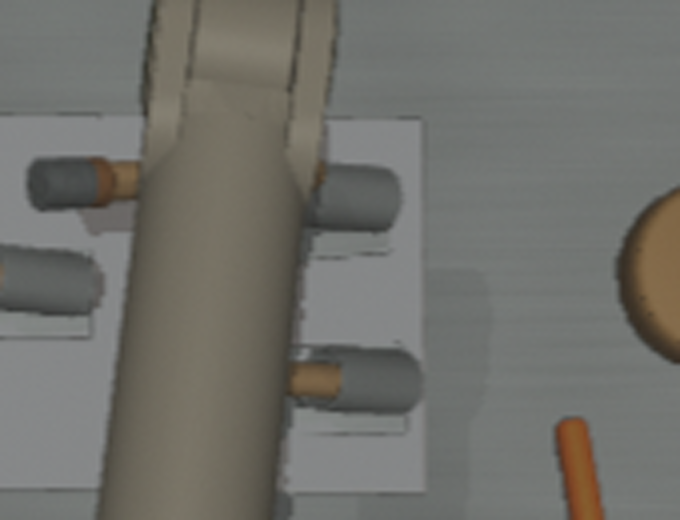

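Run:
```python
from h import *
from scipy.spatial.transform import Rotation as R
s=r.read_state();q=s["tool_rot"];M=R.from_quat([q[1],q[2],q[3],q[0]]).as_matrix()
g=s["tcp_pos"]-M[:,2]*.019; print("grip",g,"toolz",M[:,2],"tooly",M[:,1])
X,e=tri([ray("top",280+33/4,100+183/4),ray("scene",200+467/3,110+140/3)]); print("head end",X,e)
d=X-g; L=np.linalg.norm(d); d/=L; print("s_grip",L,"dir",d,"elev",np.degrees(np.arcsin(d[2])),"az",np.degrees(np.arctan2(d[1],d[0])))
t=X-.25*d; print("tip",t,"proj scene",proj("scene",t),"seen",200+266/3,110+331/3)
for n,P in (("tip",t),("grip",g)): print(n,"cup xyz",(P-O)@np.c_[cx,cy,cz]*1000)
```

```text
grip [ 0.6085 -0.1037  0.2593] toolz [ 0.0154  0.0449 -0.9989] tooly [-0.989  -0.1463 -0.0219]
head end [0.5905 0.0176 0.322 ] [np.float64(0.0010327357583777832), np.float64(0.0010327357583777845)]
s_grip 0.13767197490532015 dir [-0.1308  0.8806  0.4554] elev 27.088081911485684 az 98.44709822297624
tip [ 0.6232 -0.2026  0.2082] proj scene [284.1393 221.8956] seen 288.6666666666667 220.33333333333331
tip cup xyz [-80.8452   1.0823 130.7014]
grip cup xyz [-65.5193   7.9663 241.7658]
```

Run:
```python
from h import *
g=np.array([.6085,-.1037,.2593]); a=np.radians(98.6); n=np.array([np.sin(a),-np.cos(a),0])
for nm,u,v in (("tip",200+266/3,110+331/3),("head",200+467/3,110+140/3),("tip_side",200+262/3,110+325/3)):
    o,d=ray("scene",u,v); P=o+d*((g-o)@n)/(d@n); w=P-g; print(nm,P,np.linalg.norm(w),np.degrees(np.arcsin(w[2]/np.linalg.norm(w))), (P-O)@np.c_[cx,cy,cz]*1000)
```

```text
tip [ 0.6214 -0.1891  0.2061] 0.10144098262240978 -31.65141348720863 [-71.3098   1.7643 140.6182]
head [0.5899 0.0192 0.3212] 0.13885856582382292 26.475113706864708 [-45.1095  16.8251 378.7688]
tip_side [ 0.622  -0.1929  0.2159] 0.10009696059501633 -25.690152830044752 [-81.5719   1.489  143.1156]
```

```bash
python3 -m creep '[[[0.02,0.003,0.004,-0.015,-0.03],[0.02,0.003,0.003,-0.02,-0.03],[0.02,0,0.002,-0.02,0],[0.02,0,0,-0.015,0],[0.02,0,0,0,0]]]' 60
cat > look.py <<'E'
from h import *
import sys
from scipy.spatial.transform import Rotation as R
st()
s=r.read_state();q=s["tool_rot"];M=R.from_quat([q[1],q[2],q[3],q[0]]).as_matrix()
g=s["tcp_pos"]-M[:,2]*.019; print("grip",g,"cup",(g-O)@np.c_[cx,cy,cz]*1000,"yaw head az",np.degrees(np.arctan2(M[1,1],M[0,1]))-90)
k=sys.argv[1]
for n,(x0,y0,x1,y1) in dict(scene=(240,140,380,300),top=(280,110,400,190)).items():
    im=r.camera(n)[:,:,::-1][y0:y1,x0:x1]; cv2.imwrite(f"pics/{n}{k}.png",cv2.resize(im,None,fx=3.7,fy=3.7,interpolation=cv2.INTER_CUBIC))
E
python3 look.py A
```

```text
clock: 11.15
tcp_pos: [0.6136, -0.1044, 0.1674]
tool_rot: [-0.019, 0.732, -0.681, -0.007]
contact_force: [-0.8, 0.3, -1.9]
width: 0.0286
t 11.15 tcp [ 0.6136 -0.1044  0.1674] rot [-0.0195  0.7323 -0.6806 -0.0066] F [-0.7997  0.3268 -1.8742] w 0.0286 q [ 0.1474  0.4058 -0.0098  1.4821 -0.0376  1.2423 -2.9181]
grip [ 0.6133 -0.1051  0.1864] cup [ -6.824    3.2833 198.4649] yaw head az -265.8276365694711
```

View pics/sceneA.png

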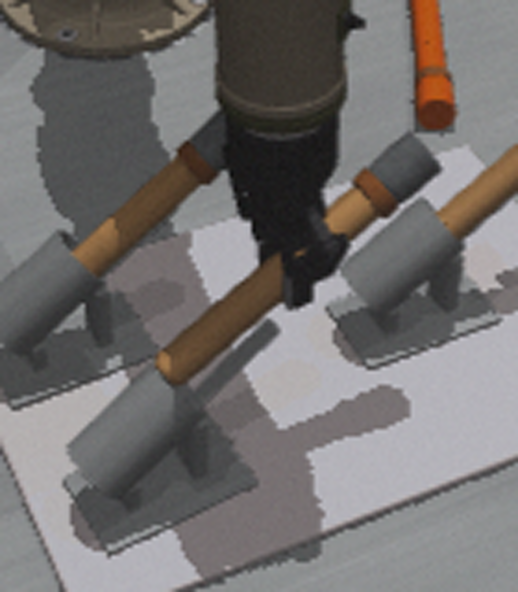

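View pics/topA.png

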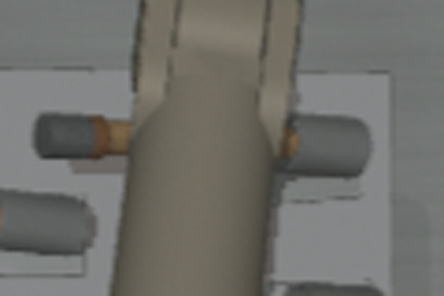

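```bash
python3 -m creep '[[[0.02,0.001,0.012,0,0],[0.02,0.001,0.005,-0.004,0],[0.02,0,0,-0.003,0],[0.02,0,0,0,0]]]' 60; 
python3 look.py B
```

```text
clock: 11.65
tcp_pos: [0.6188, -0.0866, 0.1661]
tool_rot: [-0.022, 0.732, -0.681, -0.003]
contact_force: [0.2, -0.4, -2.7]
width: 0.0286
t 11.65 tcp [ 0.6188 -0.0866  0.1661] rot [-0.0222  0.7322 -0.6808 -0.0029] F [ 0.2485 -0.4085 -2.7226] w 0.0286 q [ 0.1163  0.4041 -0.0077  1.4878 -0.0383  1.2282 -2.9471]
grip [ 0.6183 -0.0872  0.1851] cup [  4.2463  -3.1279 211.9443] yaw head az -265.859782018226
```

View pics/sceneB.png

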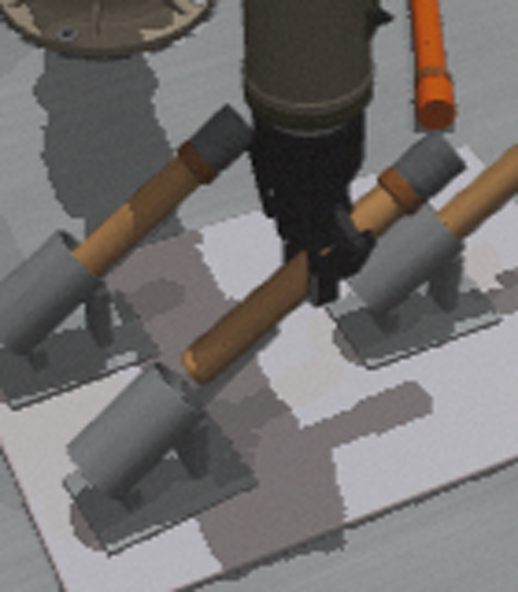

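The tip stands just outside the mouth, above the tongue (scene crop (195,365)). I'll push it in along the cup axis with a light grip so that it can self-align.

```bash
python3 -m creep '[[[0.02,-0.001,-0.010,-0.008,0],[0.02,0,-0.012,-0.009,0],[0.02,0,-0.012,-0.009,0],[0.02,0,0,0,0]]]' 25; 
python3 look.py C
```

```text
clock: 12.15
tcp_pos: [0.6171, -0.1258, 0.1379]
tool_rot: [-0.022, 0.731, -0.682, -0.002]
contact_force: [-0.4, -1.3, -1.9]
width: 0.0281
t 12.15 tcp [ 0.6171 -0.1258  0.1379] rot [-0.0216  0.7315 -0.6815 -0.0025] F [-0.4447 -1.2552 -1.8546] w 0.0281 q [ 0.1679  0.4368  0.0064  1.5062 -0.0451  1.1795 -2.8803]
grip [ 0.6166 -0.1264  0.1569] cup [  5.0109   1.6656 163.8852] yaw head az -265.9767212355061
```

View pics/sceneC.png

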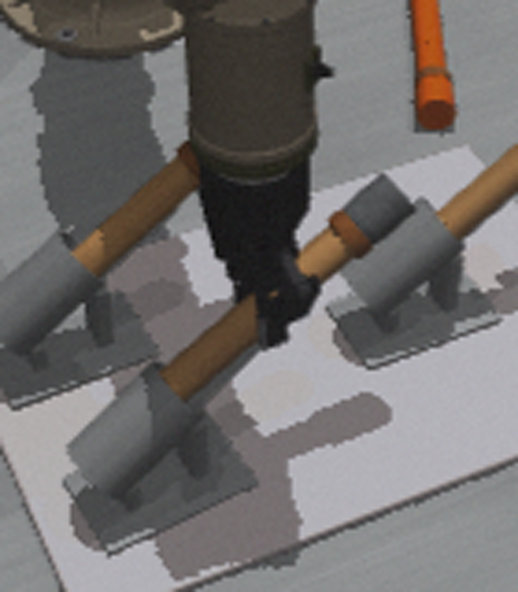

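It's going in cleanly with almost no force. Continuing.

```bash
python3 -m creep '[[[0.02,0.001,-0.008,-0.007,0],[0.02,0.001,-0.008,-0.007,0],[0.02,0,-0.008,-0.006,0],[0.02,0,-0.005,-0.0035,0],[0.02,0,0,0,0]]]' 25; 
python3 look.py D
```

```text
clock: 12.75
tcp_pos: [0.6234, -0.1538, 0.1175]
tool_rot: [-0.025, 0.733, -0.68, 0.001]
contact_force: [-0.6, -2.0, 0.6]
width: 0.0287
t 12.75 tcp [ 0.6234 -0.1538  0.1175] rot [-0.0253  0.7329 -0.6799  0.0007] F [-0.6018 -2.0114  0.5504] w 0.0287 q [ 0.2072  0.4736  0.0126  1.5002 -0.0537  1.1416 -2.8266]
grip [ 0.6227 -0.1545  0.1365] cup [  5.3694  -2.2463 128.8654] yaw head az -265.74514763711676
```

View pics/sceneD.png

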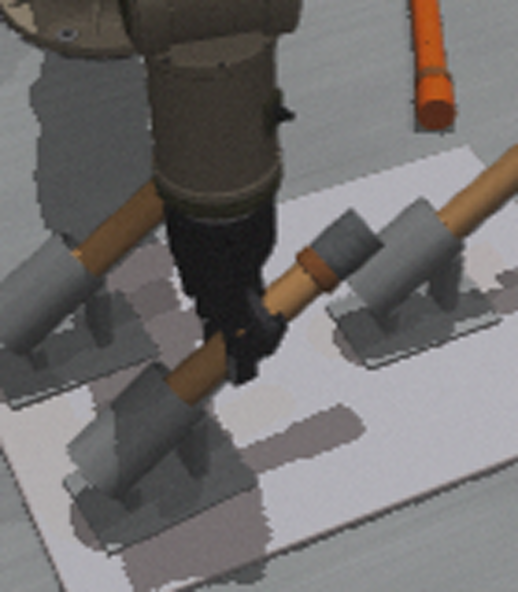

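```bash
python3 -m creep '[[[0.02,-0.001,-0.006,-0.0055,0],[0.02,0,-0.006,-0.005,0],[0.02,0,-0.004,-0.003,0],[0.02,0,0,0,0]]]' 40; 
python3 look.py E
```

```text
clock: 13.25
tcp_pos: [0.626, -0.1666, 0.1092]
tool_rot: [-0.029, 0.734, -0.678, 0.003]
contact_force: [-1.7, -3.2, 3.5]
width: 0.0282
t 13.25 tcp [ 0.626  -0.1666  0.1092] rot [-0.0294  0.7343 -0.6782  0.0031] F [-1.7166 -3.1978  3.4709] w 0.0282 q [ 0.2281  0.4874  0.0133  1.4995 -0.0606  1.1214 -2.797 ]
grip [ 0.6252 -0.1673  0.1282] cup [  4.7346  -3.7029 113.4789] yaw head az -265.4966226244363
```

View pics/sceneE.png

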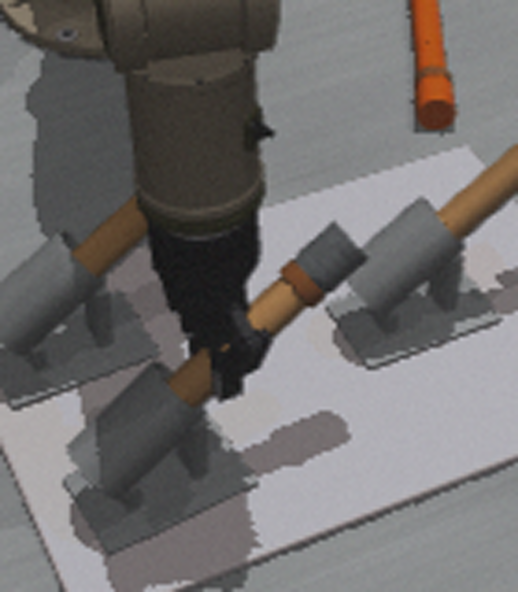

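Run:
```python
from h import *
for z in (245,250,255,260,265): print(z,(proj("scene",cup(10,0,z))-[240,140]+.5)*3.7,(proj("scene",cup(6,-3,z))-[240,140]+.5)*3.7, (proj("top",cup(8,0,z))-[280,110]+.5)*3.7)
```

```text
245 [341.5168 240.0972] [341.3491 240.5486] [128.3057 137.2354]
250 [346.4047 235.3268] [346.2575 235.7583] [123.5339 136.9468]
255 [351.296  230.5531] [351.1694 230.9646] [118.7426 136.6569]
260 [356.1907 225.7761] [356.0848 226.1676] [113.9316 136.3659]
265 [361.0888 220.9958] [361.0036 221.3672] [109.1009 136.0737]
```

View pics/topE.png

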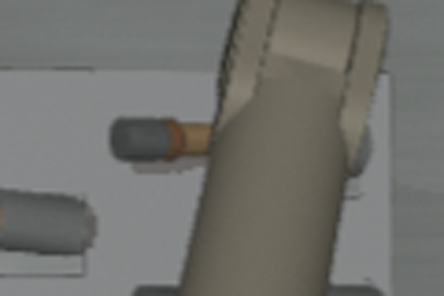

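```bash
python3 -m creep '[[[0.02,-0.001,-0.005,-0.004,0],[0.02,-0.001,-0.005,-0.004,0],[0.02,0,-0.003,-0.002,0],[0.02,0,0,0,0]]]' 40; 
python3 look.py F
```

```text
clock: 13.75
tcp_pos: [0.6265, -0.166, 0.1097]
tool_rot: [-0.037, 0.738, -0.674, 0.001]
contact_force: [1.6, -2.1, -0.1]
width: 0.0283
t 13.75 tcp [ 0.6265 -0.166   0.1097] rot [-0.0365  0.7379 -0.6739  0.0005] F [ 1.5835 -2.0663 -0.051 ] w 0.0283 q [ 0.2407  0.487   0.0062  1.4996 -0.0741  1.1204 -2.7737]
grip [ 0.6256 -0.167   0.1287] cup [  4.5174  -4.1045 114.0109] yaw head az -264.88521576552824
```

View pics/sceneF.png

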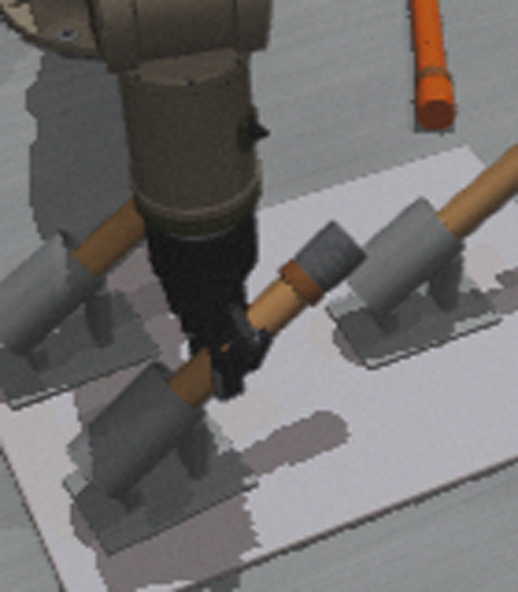

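The tool won't go any further, so the handle is on the floor. I'll release and rise straight up.

```bash
python3 -m creep '[[[0.05,0,0,0,0],[0.06,0,0,0,0],[0.07,0,0,0,0],[0.085,0,0,0,0],[0.085,0,0,0,0],[0.085,0,0,0,0]]]' 20; 
python3 look.py G
```

```text
clock: 14.45
tcp_pos: [0.626, -0.1661, 0.1066]
tool_rot: [-0.036, 0.738, -0.674, -0.001]
contact_force: [0.6, -0.2, 0.1]
width: 0.085
t 14.45 tcp [ 0.626  -0.1661  0.1066] rot [-0.0355  0.738  -0.6739 -0.0005] F [ 0.6186 -0.2191  0.0642] w 0.085 q [ 0.2404  0.4909  0.0065  1.501  -0.0736  1.118  -2.7737]
grip [ 0.6251 -0.1671  0.1256] cup [  7.0263  -3.6779 112.1615] yaw head az -264.8785056507056
```

View pics/sceneG.png

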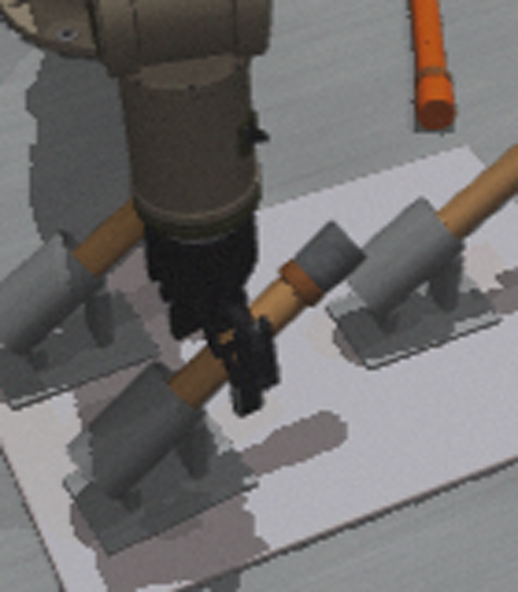

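```bash
python3 -m creep '[[[0.085,0,-0.002,0.02,0],[0.085,0,-0.003,0.03,0],[0.085,0,-0.005,0.04,0],[0.085,0,-0.02,0.04,0],[0.085,0,-0.04,0.02,0],[0.085,0,-0.045,0,0],[0.085,0,-0.045,0,0],[0.085,0,-0.045,0,0]]]' 20;  python3 -m creep '[[[0.085,0,-0.04,0,0],[0.085,0,-0.02,0,0],[0.085,0,0,0,0],[0.085,0,0,0,0]]]';
python3 look.py H
python3 - <<'E'
from h import *
for z in (195,250): print(z,(proj("scene",cup(10,0,z))-[240,140]+.5)*3.7,(proj("top",cup(10,0,z))-[280,110]+.5)*3.7)
E
```

```text
clock: 15.35
tcp_pos: [0.6268, -0.3653, 0.2654]
tool_rot: [-0.038, 0.744, -0.667, -0.001]
contact_force: [0.9, 0.2, -0.3]
width: 0.0846
clock: 15.75
tcp_pos: [0.6226, -0.4365, 0.2631]
tool_rot: [-0.035, 0.741, -0.671, -0.001]
contact_force: [0.2, 0.5, 0.6]
width: 0.0851
t 15.75 tcp [ 0.6226 -0.4365  0.2631] rot [-0.0353  0.7407 -0.6709 -0.0006] F [0.2211 0.4607 0.6451] w 0.0851 q [ 0.5621  0.7093  0.092   0.813  -0.1304  1.6148 -2.4171]
grip [ 0.6217 -0.4375  0.2821] cup [-275.5994   20.9626  -18.651 ] yaw head az -264.4030000727565
195 [292.8239 287.6191] [173.6311 140.5713]
250 [346.4047 235.3268] [122.2172 137.4746]
```

View pics/sceneH.png

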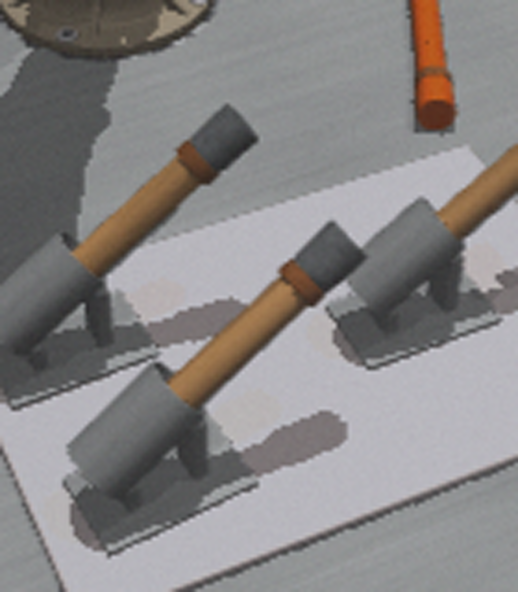

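View pics/topH.png

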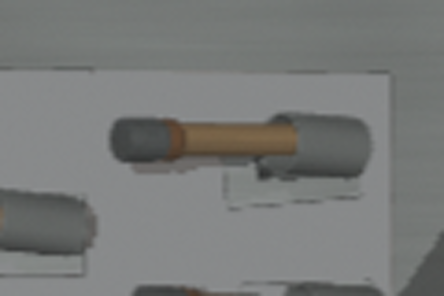

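The brush stands handle-down with the bristles up. Its end face centre is at scene crop (347,238), against (346,235) predicted for full depth, so it's seated. Last, I'll check that it stays still and that the bystanders haven't moved.

Run:
```python
from h import *
a=r.camera("scene")[:,:,::-1].astype(int); b=cv2.imread("pics/scene0.png").astype(int)
def mask(im,y0,y1,x0,x1):
    h=cv2.cvtColor(im[y0:y1,x0:x1].astype(np.uint8),cv2.COLOR_BGR2HSV); m=(h[...,0]>3)&(h[...,0]<22)&(h[...,1]>80); ys,xs=np.nonzero(m); return len(xs),xs.mean()+x0,ys.mean()+y0
for n,B in dict(flat=(160,215,355,412),round=(165,215,262,312)).items(): print(n,mask(b,*B),mask(a,*B))
a2=r.camera("scene")[:,:,::-1].astype(int); print(mask(a,200,260,270,345),mask(a2,200,260,270,345)); st()
```

```text
flat (541, np.float64(373.44916820702406), np.float64(182.0536044362292)) (543, np.float64(373.49907918968694), np.float64(182.11970534069982))
round (410, np.float64(278.8414634146341), np.float64(196.10487804878048)) (411, np.float64(278.8029197080292), np.float64(196.1484184914842))
(564, np.float64(301.58156028368796), np.float64(226.63829787234042)) (564, np.float64(301.61170212765956), np.float64(226.6081560283688))
t 15.95 tcp [ 0.6234 -0.4346  0.2641] rot [-0.0357  0.7416 -0.6698 -0.0003] F [ 0.7612 -0.6535  0.8688] w 0.085 q [ 0.5601  0.7074  0.0912  0.8141 -0.1304  1.6148 -2.4169]
```

```bash
python3 -c "
from rig import r
print(r.hand_in())"
```

```text
the job is handed in; nothing more can be done
None
```

The brush that was bristles-down is back in its own cup, handle down and bristles up, released, and the job is handed in at about 16 s of the 51 s allowed.

**How it was turned:** I pulled it out along the cup axis and gave it a half-turn. I then tipped the handle down in a light grip by pressing the head on the cup's own top rim, at about 5 N. After that I slid the handle in until it stopped and let go.

**Last checks:**
- **Depth:** the bristle end is within about 3 enlarged pixels (about 1 image pixel) of where full depth predicts it.
- **Stillness:** the brush did not move between the last two pictures.
- **Other two brushes:** each is within 0.1 px of where it started.
- **Gripper:** it is open and clear of everything.

**Disagreement:** one in-hand estimate put the brush about 5° shallower than the cup. That was within the play, and it straightened on the way in. No check failed.

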